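Roll a beam-expander tube into its V cradle and butt it home

TASK

Roll the white beam-expander tube by its side along the raised grey deck until it drops into the V groove. Then push it endways along the groove until its end butts against the blue stop plate. Only push it with the fingers: never pick the tube up or tip it, and leave the other optics and tools on the bench where they are.

Things in the scene. Friction and masses are not known exactly. Their poses are not given: they have to be found in the camera images.
- tube: White round tube, 44 mm in diameter (constant), 150 mm long, 0.24 to 0.46 kg, with black ends and two orange stripes along it. It lies loose on its side on the deck and rolls easily; in line with the groove to 0.15 rad, 190 to 270 mm to -y of it and 25 to 50 mm short of home along it. Origin: on its axis at mid-length, 40 mm above the bench. x axis: along the tube, glass end at +x; y and z turn as it rolls.
- cradle: V cradle with its deck, bolted to the bench (does not move). Origin: at bench level, straight under the bottom of the groove. x axis: along the groove, z up; lengths below are in this frame. The aluminium groove (flanks sloped 35 degrees, bottom 3 mm above the bench, 43 mm wide at deck level) runs from x = -140 to +75 mm; its -x end is open. The seated tube's axis is 30 mm above the bench.
- deck_edge (a point): Middle of the groove's near edge, 21 mm to -y of the groove's bottom, 18 mm above the bench. The flat grey deck, 18 mm high and 215 mm wide (as long as the groove), reaches from here to y = -360 mm. The tube lies on it and comes into the groove over this edge, moving towards +y. A finger that bears down on the tube's upper half makes it bind: push it level, at mid-height.
- stop_face (a point): Point on the face of the blue stop plate (faces -x, 75 mm to +x of the cradle's origin), level with the seated tube's axis, 30 mm above the bench. The plate is 10 mm thick, 60 mm high and reaches from y = -60 to +40 mm. A tube butted home has its centre 75 mm to -x of this point.
- backstop (a point): Middle of the top edge of the blue backstop wall beyond the groove: face 30 mm to +y of the groove's bottom, 10 mm thick, as long as the groove, 50 mm high. It stops a tube that rolls too far, which then settles back into the groove; the seated tube clears it by 8 mm.
- mirror_post: Bystander: steel post (foot 38 mm across, rod 13 mm) with a black square mirror mount, 88 mm tall. Origin: centre of its underside.
- lens_post: Bystander: the same kind of post with a round black lens mount, 76 mm tall. Origin: centre of its underside.
- bare_post: Bystander: bare steel post, 75 mm tall, foot 38 mm across. Origin: centre of its underside.
- driver: Bystander: screwdriver with green handle, 150 mm long, lying. Origin: below its middle, on the bench.
- screw_jar: Bystander: small jar with blue cap, 44 mm across, 55 mm tall. Origin: centre of its underside.
- spare_ring: Bystander: brass ring, 38 mm across, 12 mm high. Origin: centre of its underside.
- cap_box: Bystander: cardboard box, 55 by 40 by 25 mm high. Origin: centre of its underside.
There are look-alikes about, which are no part of the job. What is meant by the tube is not purple, and is the smaller of those in its own colour.

How it is judged:
By the outcome, as a careful person would: the job done as asked, in the order asked, and still so for the second after the job is handed in, with the robot touching nothing.
It also fails if it takes over 67 s, if anything falls off the work surface, if the arm or the gripper's body presses on something with over 40 N, if the wrist force passes 120 N, or if a joint passes its speed limit or range.

ROBOT

A 7-joint arm with a two-finger parallel gripper is mounted at the origin on the work surface. World frame = base frame: x ahead of the robot, y to its left, z up, the work surface at z = 0. Lengths are in m, angles in rad, forces in N, time in s.
With the tool pointing down it reaches from about 0.35 to 0.9 m from the base axis. Payload 8.1 kg.
Tool frame: the origin (TCP) lies at the centre of the arm's flange, where the gripper is bolted on; the fingertips stand 178 mm ahead of it and the grasp point (between the pads) lies 159 mm ahead of it; z points along the fingers, y is the direction in which the jaws open and shut (so a half turn about z gives the same grasp; the last joint's range is limited). The gripper opens to 92 mm and grips with 3 to 60 N. Pads are 19 mm wide; open, the fingers measure 130 mm over their backs; the gripper's body (75 mm by 190 mm) begins 47 mm behind the grasp point.
Start: joints at [1.056, 0.434, 0.025, 1.573, -0.012, 1.134, -0.075], TCP at [0.25, -0.573, 0.405] pointing down, gripper open.
Joint ranges: [-2.62, 2.62], [-0.44, 2.09], [-1.27, 1.32], [0.08, 2.57], [-1.32, 4.46], [0.12, 2], [-2.74, 2.74]. Speed limits (rad/s): [2.22, 2.22, 3.01, 3.01, 3.14, 3.14, 3.14].

INTERFACE

Orientations are given as a rotation vector (axis times angle).
In Python, from cell import arm gives the robot as it stands. The module is installed in compiled form; this text tells all that it offers.
- The arm moves only by the tool move_arm, never from a script. Its argument "steps" is a list of rows, each a list of 4 numbers: the shift along the tool's x, y, z in mm, then the turn about the tool's z in rad. In form: [[x, y, z, twist], ...]. A call has 1 to 20 rows; each row is the pose to reach, as a shift and turn from the pose commanded when the call began, along the tool's axes at that moment; what a row does not reach only later rows make up. A row lasts 1/8 s, in which the tool goes at most 62.5 mm and 10.7 degrees, less where a joint would pass 70% of its speed; a pose out of reach is approached as far as the arm can. A call with a gripper value outside its range is refused whole. "grip" is the finger opening in mm, from 0 to 91.8, set as the call begins (left out, the last holds). The fingers move at their own pace and stop on an object; "grip_force" is the grip in N (left out, the last holds). Time passes only in rows, so rows that repeat a pose let the fingers close. It gives the time, the measured TCP pose, the force and the opening at its end, in the units of the state.
- arm.observe(): the state, without advancing time (a new reading comes with each control period).
- arm.get_image(name): name is "side" or "top" or "wrist"; returns the picture (420x560x3 uint8, red, green, blue); there is no depth.
- arm.camera_info(name): a dict with "mtx" (3x3 intrinsics, pixels), "pose" (4x4, takes a point from camera to world coordinates); the wrist camera has in their place "T_tool_cam" (4x4, takes a point from camera to tool coordinates, whose origin is the TCP and whose axes are the flange's). Camera axes: x right, y down, z forward; pixel columns grow to the right and rows downward; lengths in m; the calibration is good to about 2 mm. A picture is of the moment at which its call begins: read the wrist's pose just before it. camera_info takes no time and is no camera call.
- arm.sign_off(): hands the job in, once; it reports no verdict.
The state is a dict: "clock": time; "joints": joint angles; "dq": joint speeds; "joint_efforts": joint torques, N m; "position": TCP position; "ee_rot": TCP orientation; "force": force on the tool from outside, world axes, zero at the start; "ft_torque": the same for the moment, N m; "width": opening from 0.0 (shut) to 1.0 (fully open).
Only numpy, scipy, OpenCV 4.12 (cv2) and the standard library are available. Lean on these libraries where they do the work, as an engineer would, in place of code of your own. Each camera call takes 0.05 s, during which the arm holds its last target.

## Working session

There is one attempt and no reset: what is moved stays moved. The work goes in short steps, Python scripts to look and compute and a tool call to move; the robot and the scene stay as the last step left them, time stands still between calls to the robot, and variables do not carry over. Pictures are saved under pics/ and viewed, and the job is handed in when it is done.

Besides the shell and the picture viewer there is one more tool, called after "Call:" by a JSON object that holds its "name" and its "arguments". move_arm: Moves the arm, as the interface text tells. Its arguments: {"type":"object","properties":{"steps":{"type":"array"},"grip":{"type":"number"},"grip_force":{"type":"number"}},"required":["steps"]}

```bash
mkdir -p pics; python3 - <<'E'
from cell import arm
import cv2
print(arm.observe())
for n in ["side","top","wrist"]:
    im=arm.get_image(n); cv2.imwrite(f"pics/{n}0.png",im[:,:,::-1]); print(n,arm.camera_info(n))
E
```

```text
{'clock': 0.0, 'joints': array([ 1.05644216,  0.43524944,  0.02496316,  1.57408816, -0.01159399,
        1.13400661, -0.07508011]), 'dq': array([-0.00041299, -0.00088662,  0.00014147,  0.00018207, -0.00018091,
       -0.00116121,  0.000102  ]), 'joint_efforts': array([ 4.49948652e-05, -6.67840862e+01,  9.84716713e-01, -3.14462793e+01,
       -6.07933220e-02,  4.27817472e-02,  1.87264268e-04]), 'position': array([ 0.25001957, -0.57256493,  0.40393166]), 'ee_rot': array([-3.07375735e+00, -6.41849592e-01,  7.39934256e-04]), 'force': array([ 0.68851896, -0.88001984,  0.18690145]), 'ft_torque': array([-0.02828519,  0.02988579, -0.01140105]), 'width': 0.9982897798756891}
side {'mtx': array([[506.59785109,   0.        , 281.93998854],
       [  0.        , 506.59785109, 206.01738405],
       [  0.        ,   0.        ,   1.        ]]), 'pose': array([[-0.95109387, -0.16850318,  0.25889597,  0.22067962],
       [-0.30838557,  0.56638858, -0.76426587,  0.98839254],
       [-0.01785449, -0.80672836, -0.59065266,  0.84752828],
       [ 0.        ,  0.        ,  0.        ,  1.        ]])}
top 
[... 241 characters left out ...]
0.99999242, -0.00327972, -0.00209699,  0.00757651],
       [ 0.00243017, -0.10512998, -0.99445552,  1.13625152],
       [ 0.        ,  0.        ,  0.        ,  1.        ]])}
wrist {'mtx': array([[331.70906815,   0.        , 288.28114033],
       [  0.        , 331.70906815, 219.26779941],
       [  0.        ,   0.        ,   1.        ]]), 'T_tool_cam': array([[-6.00590062e-04, -9.55858165e-01, -2.93827854e-01,
         7.86357630e-02],
       [ 9.99999782e-01, -4.92945663e-04, -4.40406833e-04,
        -6.88700470e-04],
       [ 2.76125301e-04, -2.93828054e-01,  9.55858252e-01,
         2.08182117e-02],
       [ 0.00000000e+00,  0.00000000e+00,  0.00000000e+00,
         1.00000000e+00]])}
```

View pics/top0.png

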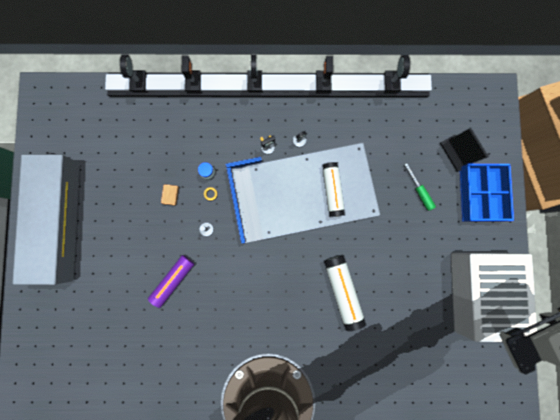

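View pics/side0.png

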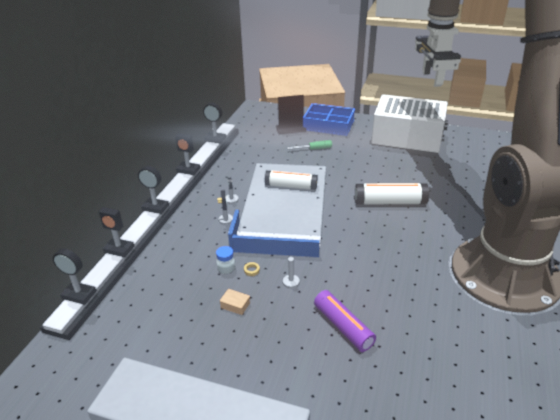

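View pics/wrist0.png

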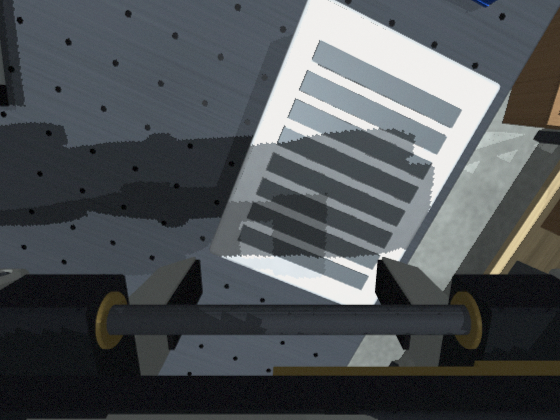

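```bash
python3 - <<'E'
import cv2
a=cv2.imread("pics/top0.png")[120:260,210:400]; cv2.imwrite("pics/topz.png",cv2.resize(a,None,fx=4.2,fy=4.2,interpolation=cv2.INTER_CUBIC))
a=cv2.imread("pics/side0.png")[140:270,190:350]; cv2.imwrite("pics/sidez.png",cv2.resize(a,None,fx=4.5,fy=4.5,interpolation=cv2.INTER_CUBIC))
E
```

```text
(no output)
```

View pics/topz.png

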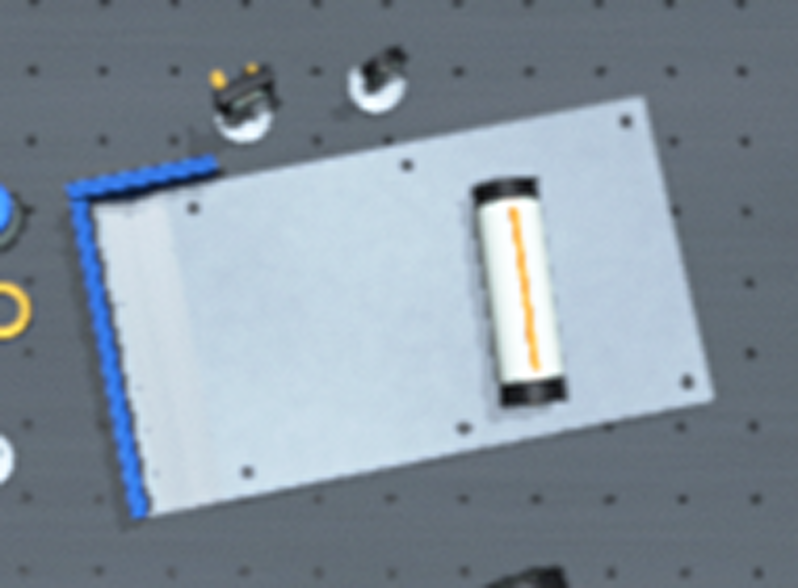

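View pics/sidez.png

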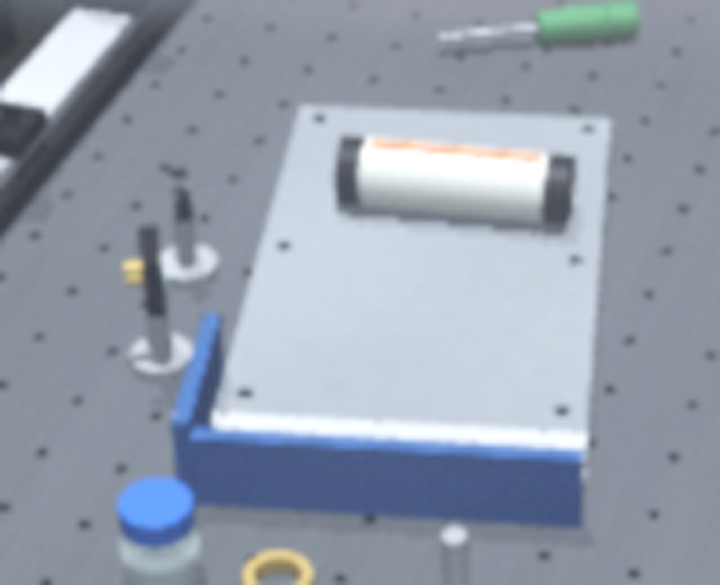

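```bash
cat > h.py <<'E'
import numpy as np, cv2
from cell import arm
from scipy.optimize import least_squares
def proj(n,P):
    c=arm.camera_info(n); T=np.linalg.inv(c["pose"]); p=np.asarray(P)@T[:3,:3].T+T[:3,3]
    q=p@c["mtx"].T; return q[:,:2]/q[:,2:]
def c2w(v,P):
    x,y,a,z=v; P=np.asarray(P,float); c,s=np.cos(a),np.sin(a)
    return np.c_[x+c*P[:,0]-s*P[:,1], y+s*P[:,0]+c*P[:,1], z+P[:,2]]
def tubepts(v,L=.075,r=.022):
    # v x,y,yaw,z(axis)
    t=np.linspace(0,2*np.pi,40); out=[]
    for e in (L,-L): out.append(c2w(v,np.c_[0*t+e,r*np.cos(t),r*np.sin(t)]))
    return out
E
cat > fit.py <<'E'
from h import *
top=[((75,-360,18),(645,97)),((-140,-360,18),(713,398)),((-140,40,50),(131,519)),((-140,30,50),(147,515)),((85,-60,60),(214,155)),((85,40,60),(66,186))]
side=[((75,-360,18),(301,106)),((-140,-360,18),(611,120)),((-140,40,50),(582,462)),((-140,40,0),(580,522)),((85,-60,60),(209,315))]
def prep(l,f,o): return np.array([a for a,b in l])/1000., (np.array([b for a,b in l])+.5)/f-.5+np.array(o)
T=prep(top,4.2,(210,120)); S=prep(side,4.5,(190,140))
def res(v): return np.r_[(proj("top",c2w(v,T[0]))-T[1]).ravel(),(proj("side",c2w(v,S[0]))-S[1]).ravel()]
r=least_squares(res,[.5,0,.2,0],loss='soft_l1'); C=r.x
print("cradle",C,np.round(res(C).reshape(-1,2),1).tolist())
# tube: hull extremes
ti=(np.array([(474,187),(537,180),(503,403),(566,394)])+.5)/4.2-.5+[210,120]
si=(np.array([(340,140),(340,205),(573,158),(570,225)])+.5)/4.5-.5+[190,140]
def corners(n,v):
    out=[]
    pts=[proj(n,e) for e in tubepts(v)]
    ax=pts[0].mean(0)-pts[1].mean(0); ax/=np.linalg.norm(ax); pr=np.array([-ax[1],ax[0]])
    for p in pts:
        out+= [p[np.argmin(p@pr)],p[np.argmax(p@pr)]]
    return np.array(out)
def match(n,v,im):
    c=corners(n,v); d=[]
    for q in im:
        k=np.argmin(((c-q)**2).sum(1)); d.append(c[k]-q)
    return np.array(d)
def rt(v): return np.r_[match("top",v,ti).ravel(),match("side",v,si).ravel()]
r=least_squares(rt,[*c2w(C,[[-.04,-.23,0]])[0,:2],C[2],.04]); V=r.x
print("tube",V,np.round(rt(V).reshape(-1,2),1).tolist())
c,s=np.cos(C[2]),np.sin(C[2]); d=V[:2]-C[:2]
print("tube in cradle",c*d[0]+s*d[1],-s*d[0]+c*d[1],V[2]-C[2])
np.save("C.npy",C);np.save("V.npy",V)
from cv2 import polylines
for n,o,f in (("top",(210,120,400,260),4.2),("side",(190,140,350,270),4.5)):
    im=cv2.imread(f"pics/{n}0.png")[o[1]:o[3],o[0]:o[2]]; im=cv2.resize(im,None,fx=f,fy=f)
    def dr(P,col): polylines(im,[np.int32((proj(n,P)+.5-o[:2])*f)],False,col,1)
    for e in tubepts(V): dr(e,(0,0,255))
    for z,(x0,x1,y0,y1) in ((.018,(-.14,.075,-.36,-.0215)),(.05,(-.14,.075,.03,.04)),(.06,(.075,.085,-.06,.04)),(.003,(-.14,.075,0,0))):
        dr(c2w(C,[(x0,y0,z),(x1,y0,z),(x1,y1,z),(x0,y1,z),(x0,y0,z)]),(0,160,0))
    cv2.imwrite(f"pics/{n}fit.png",im)
E
python3 fit.py
```

```text
cradle [0.58145454 0.06260389 0.2049838  0.00237058] [[-0.6, -0.4], [0.3, 0.3], [0.3, -0.2], [0.1, -0.0], [-0.1, -0.5], [-0.1, -0.8], [0.4, 0.2], [0.4, -0.1], [0.8, -0.3], [0.7, 1.8], [-0.7, -0.3]]
tube [ 0.5890607  -0.18421583  0.12430485  0.04037636] [[-0.5, -0.3], [0.0, -1.1], [-0.2, 0.5], [0.7, 0.6], [0.9, -0.4], [-0.3, 0.2], [0.2, 0.1], [-0.5, 0.4]]
tube in cradle -0.04279355885900016 -0.24320061217665048 -0.0806789467136398
```

View pics/topfit.png

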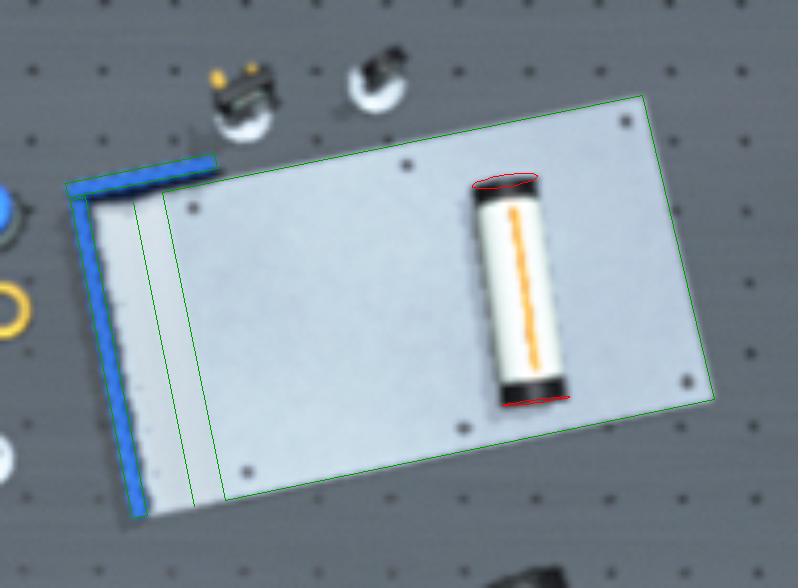

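View pics/sidefit.png

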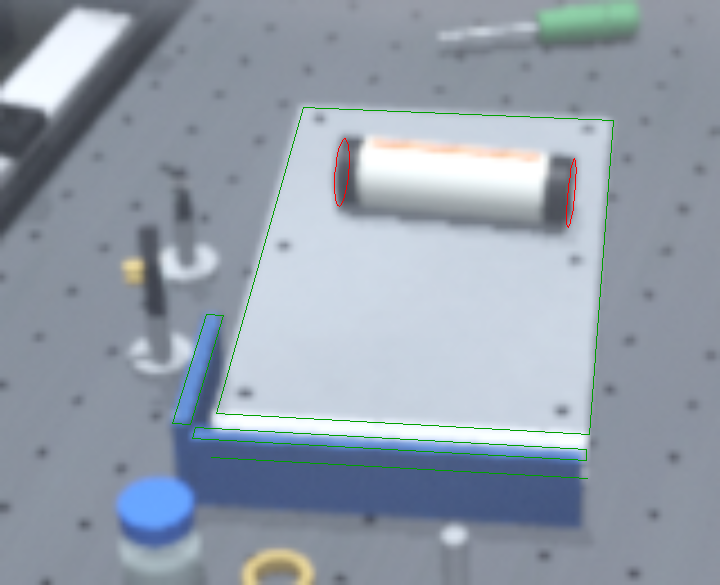

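```bash
cat >> h.py <<'E'
from scipy.spatial.transform import Rotation as Ro
def goto(cx,cy,tipz,yawrel=0.,pr=True):
    C=np.load("C.npy"); s=arm.observe(); R=Ro.from_rotvec(s["ee_rot"]).as_matrix()
    g=c2w([*C[:3],0],[[cx,cy,0]])[0]; g[2]=tipz+.178
    d=R.T@(g-s["position"])*1000
    want=C[2]+yawrel  # tool y along +-cradle x
    have=np.arctan2(R[1,1],R[0,1])
    a=(want-have+np.pi/2)%np.pi-np.pi/2
    # tool z down: world yaw +a = tool twist -a
    print("target",g,"shift mm",d.round(1),"twist",round(-a,3),"toolx",R[:,0].round(3),"tooly",R[:,1].round(3),"z",R[:,2].round(4))
    ti=(s["position"]+R[:,2]*.178); c,sn=np.cos(C[2]),np.sin(C[2]); e=ti[:2]-C[:2]
    print("tip in cradle mm",1000*np.array([c*e[0]+sn*e[1],-sn*e[0]+c*e[1],ti[2]]).round(4),"F",s["force"].round(1),"t",s["clock"],"w",s["width"],"q",s["joints"].round(2))
E
python3 -c "
from h import *
goto(-.041,-.290,.030,-.08)"
```

```text
target [ 0.60034278 -0.22967036  0.208     ] shift mm [ 458.3 -173.9  196.3] twist -1.284 toolx [ 0.916  0.4   -0.   ] tooly [ 0.4   -0.916 -0.001] z [-6.0e-04  1.1e-03 -1.0e+00]
tip in cradle mm [-453.8 -554.3  226.1] F [ 0.2  0.1 -0.6] t 0.15 w 0.9963778835296756 q [ 1.06  0.44  0.02  1.57 -0.01  1.13 -0.08]
```

Call:
{"name": "move_arm", "arguments": {"steps": [[40, -15, 0, -0.1], [80, -30, 0, -0.2], [120, -46, 0, -0.32], [160, -61, 0, -0.44], [200, -76, 0, -0.56], [240, -91, 10, -0.68], [280, -106, 20, -0.8], [320, -121, 30, -0.92], [360, -137, 40, -1.04], [400, -152, 50, -1.16], [440, -167, 70, -1.28], [458, -174, 90, -1.284], [458, -174, 100, -1.284], [458, -174, 100, -1.284]], "grip": 91.8}}

```text
clock: 1.9
position: [0.5989, -0.2318, 0.3037]
ee_rot: [-2.081, -2.351, 0.004]
force: [-1.1, -1.0, 0.2]
width: 0.996
```

```bash
python3 -c "
from h import *
goto(-.041,-.290,.030,-.08)
cv2.imwrite('pics/w1.png',arm.get_image('wrist')[:,:,::-1])"
```

```text
target [ 0.60034278 -0.22967036  0.208     ] shift mm [ 1.9  1.9 95.7] twist -0.003 toolx [-0.121  0.993 -0.   ] tooly [ 0.993  0.121 -0.003] z [-2.7e-03 -8.0e-04 -1.0e+00]
tip in cradle mm [ -43.3 -291.8  125.7] F [-1.1 -1.   0.2] t 1.9 w 0.9963571917012404 q [ 0.51  0.58 -0.35  1.62  0.23  0.98  0.21]
```

View pics/w1.png

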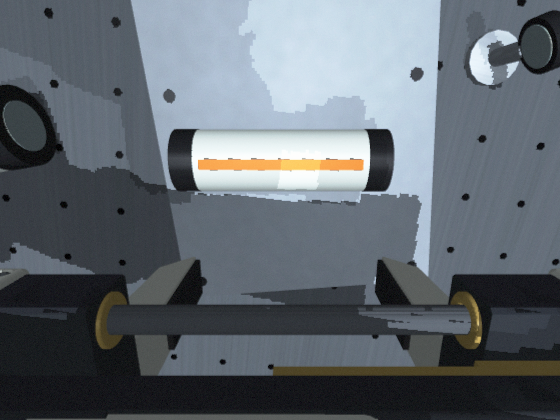

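```bash
cat >> h.py <<'E'
def wproj(P):
    s=arm.observe(); T=np.eye(4); T[:3,:3]=Ro.from_rotvec(s["ee_rot"]).as_matrix(); T[:3,3]=s["position"]
    c=arm.camera_info("wrist"); M=np.linalg.inv(T@c["T_tool_cam"]); p=np.asarray(P)@M[:3,:3].T+M[:3,3]; q=p@c["mtx"].T; return q[:,:2]/q[:,2:]
E
python3 -c "
from h import *
V=np.load('V.npy')
for e in tubepts(V):
  p=wproj(e); print(p.min(0).round(),p.max(0).round())
"
```

```text
[379. 130.] [397. 192.]
[171. 131.] [191. 193.]
```

Call:
{"name": "move_arm", "arguments": {"steps": [[1, 0, 30, 0], [2, 0, 60, 0], [2, 0, 80, 0], [2, 0, 93, 0], [2, 0, 96, 0], [2, 0, 96, 0]]}}

```text
clock: 2.7
position: [0.6003, -0.2282, 0.2093]
ee_rot: [2.078, 2.355, 0.001]
force: [0.3, -0.2, -0.8]
width: 0.999
```

```bash
python3 -c "
from h import *
goto(-.041,-.290,.030,-.08)
cv2.imwrite('pics/w2.png',arm.get_image('wrist')[:,:,::-1]);cv2.imwrite('pics/s2.png',arm.get_image('side')[100:300,150:410,::-1].repeat(3,0).repeat(3,1))"
```

```text
target [ 0.60034278 -0.22967036  0.208     ] shift mm [-1.5 -0.1  1.3] twist -0.0 toolx [-0.124  0.992 -0.   ] tooly [0.992 0.124 0.001] z [ 9.e-04 -3.e-04 -1.e+00]
tip in cradle mm [ -40.6 -288.6   31.3] F [ 0.3 -0.2 -0.8] t 2.7 w 0.9994949410625856 q [ 0.49  0.69 -0.32  1.69  0.28  0.8   0.17]
```

View pics/w2.png

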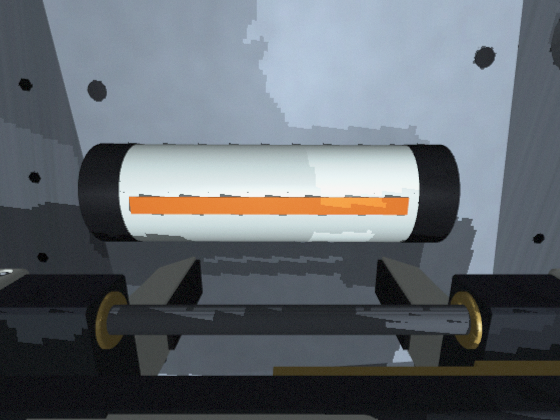

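View pics/s2.png

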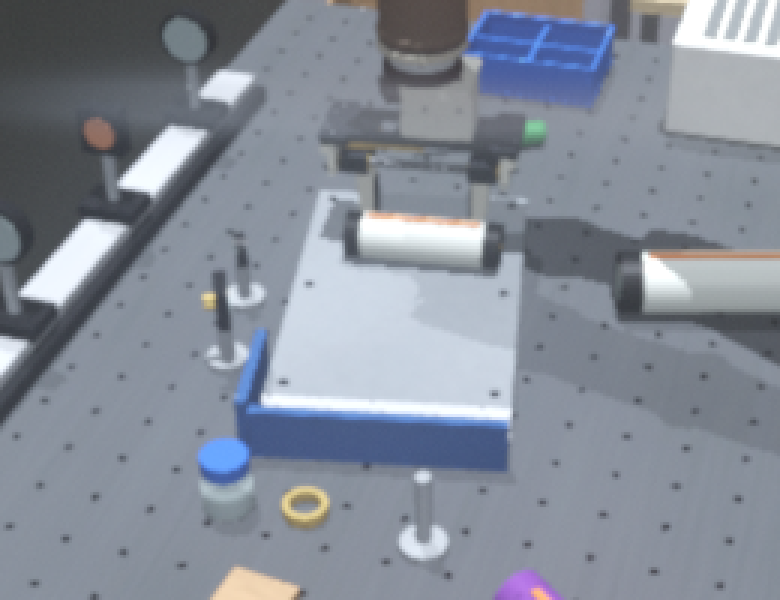

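Call:
{"name": "move_arm", "arguments": {"steps": [[3, 0, 0, 0], [6, 0, 0, 0], [9, 0, 0, 0], [11, 0, 0, 0], [13, 0, 0, 0], [15, 0, 0, 0], [18, 0, 0, 0], [21, 0, 0, -0.005], [24, 0, 0, -0.01], [27, 0, 0, -0.016], [30, 0, 0, -0.022], [33, 0, 0, -0.028], [36, 0, 0, -0.034], [39, 0, 0, -0.04], [42, 0, 0, -0.046], [45, 0, 0, -0.052], [48, 0, 0, -0.058], [51, 0, 0, -0.065], [54, 0, 0, -0.072], [57, 0, 0, -0.08]]}}

```text
clock: 5.3
position: [0.5928, -0.1713, 0.2087]
ee_rot: [1.982, 2.437, -0.0]
force: [-0.1, -0.6, 0.6]
width: 1.002
```

```bash
python3 -c "
from h import *
goto(-.041,-.040,.030,0)
cv2.imwrite('pics/w3.png',arm.get_image('wrist')[:,:,::-1]);cv2.imwrite('pics/t3.png',arm.get_image('top')[120:260,210:400,::-1].repeat(4,0).repeat(4,1))"
```

```text
target [0.54945496 0.01509571 0.208     ] shift mm [191.3  -4.5   0.7] twist 0.0 toolx [-0.204  0.979 -0.   ] tooly [ 0.979  0.204 -0.   ] z [-0. -0. -1.]
tip in cradle mm [ -36.5 -231.4   30.7] F [-0.1 -0.6  0.6] t 5.3 w 1.0023304195250833 q [ 0.42  0.66 -0.34  1.76  0.3   0.77  0.14]
```

View pics/w3.png

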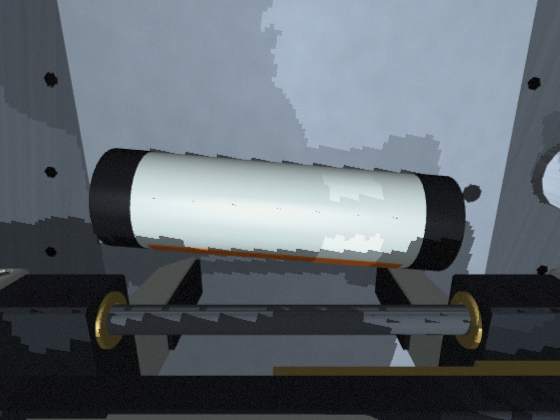

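View pics/t3.png

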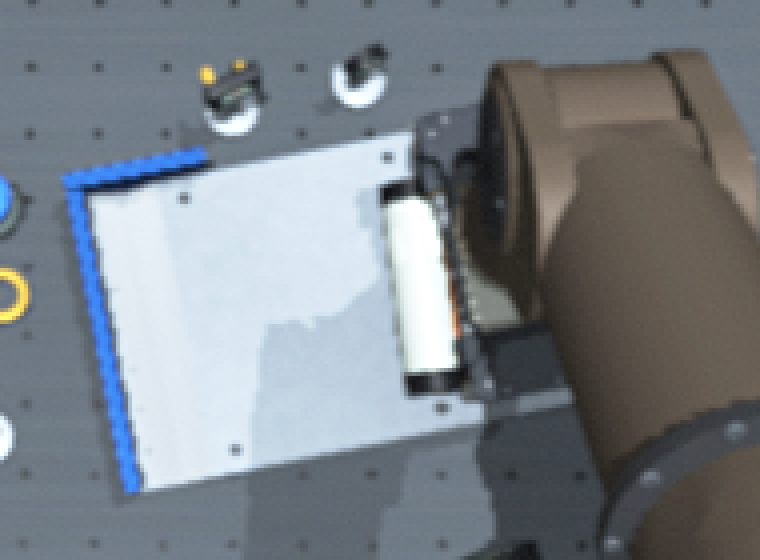

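Call:
{"name": "move_arm", "arguments": {"steps": [[3, 0, 0, 0], [6, 0, 0, 0], [9, 0, 0, 0], [12, 0, 0, 0], [15, 0, 0, 0], [18, 0, 0, 0], [21, 0, 0, 0], [24, 0, 0, 0], [27, 0, 0, 0], [30, 0, 0, 0], [33, 0, 0, 0], [36, 0, 0, 0], [39, 0, 0, 0], [42, 0, 0, 0], [45, 0, 0, 0], [48, 0, 0, 0]]}}

```text
clock: 7.4
position: [0.5831, -0.1243, 0.2087]
ee_rot: [1.983, 2.437, -0.0]
force: [-0.3, 0.4, 0.3]
width: 1.0
```

```bash
python3 -c "
from h import *
goto(-.041,-.040,.030,0)
cv2.imwrite('pics/w4.png',arm.get_image('wrist')[:,:,::-1]);cv2.imwrite('pics/t4.png',arm.get_image('top')[120:260,210:400,::-1].repeat(4,0).repeat(4,1))"
```

```text
target [0.54945496 0.01509571 0.208     ] shift mm [143.3  -4.6   0.7] twist -0.0 toolx [-0.203  0.979 -0.   ] tooly [ 0.979  0.203 -0.   ] z [-0. -0. -1.]
tip in cradle mm [ -36.4 -183.3   30.7] F [-0.3  0.4  0.3] t 7.4 w 0.9999337192714319 q [ 0.36  0.64 -0.34  1.81  0.3   0.74  0.06]
```

View pics/w4.png

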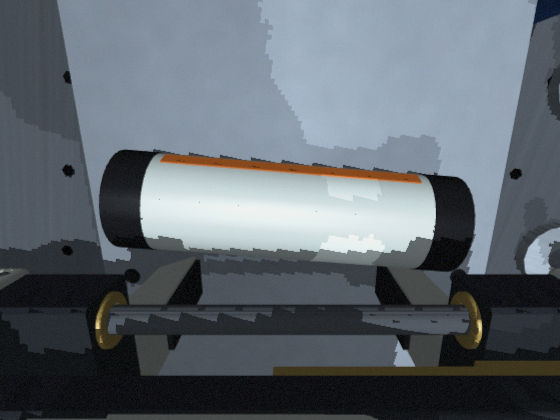

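View pics/t4.png

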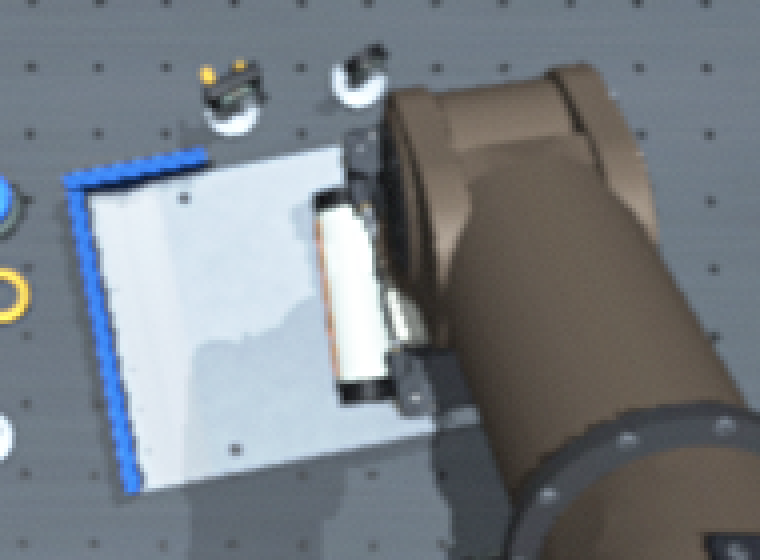

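Call:
{"name": "move_arm", "arguments": {"steps": [[4, 0, 0, 0], [8, 0, 0, 0], [12, 0, 0, 0], [16, 0, 0, 0], [20, 0, 0, 0], [24, 0, 0, 0], [28, 0, 0, 0], [32, 0, 0, 0], [36, 0, 0, 0], [40, 0, 0, 0], [44, 0, 0, 0], [48, 0, 0, 0], [52, 0, 0, 0], [56, 0, 0, 0], [60, 0, 0, 0], [64, 0, 0, 0], [68, 0, 0, 0], [72, 0, 0, 0], [75, 0, 0, 0], [78, 0, 0, 0]]}}

```text
clock: 10.0
position: [0.5672, -0.048, 0.2087]
ee_rot: [1.982, 2.437, -0.0]
force: [-0.5, -0.4, -0.0]
width: 1.0
```

```bash
python3 -c "
from h import *
goto(-.041,-.040,.030,0)
cv2.imwrite('pics/w5.png',arm.get_image('wrist')[:,:,::-1]);cv2.imwrite('pics/t5.png',arm.get_image('top')[120:260,210:400,::-1].repeat(4,0).repeat(4,1));cv2.imwrite('pics/s5.png',arm.get_image('side')[120:290,150:390,::-1].repeat(3,0).repeat(3,1))"
```

```text
target [0.54945496 0.01509571 0.208     ] shift mm [65.4 -4.6  0.7] twist -0.0 toolx [-0.204  0.979 -0.   ] tooly [0.979 0.204 0.   ] z [ 0.e+00 -1.e-04 -1.e+00]
tip in cradle mm [ -36.4 -105.4   30.7] F [-0.5 -0.4 -0. ] t 10.0 w 0.9999593271297195 q [ 0.23  0.61 -0.34  1.88  0.3   0.7  -0.08]
```

View pics/w5.png

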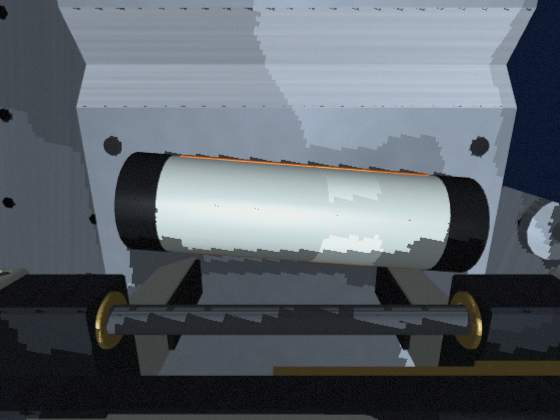

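View pics/t5.png

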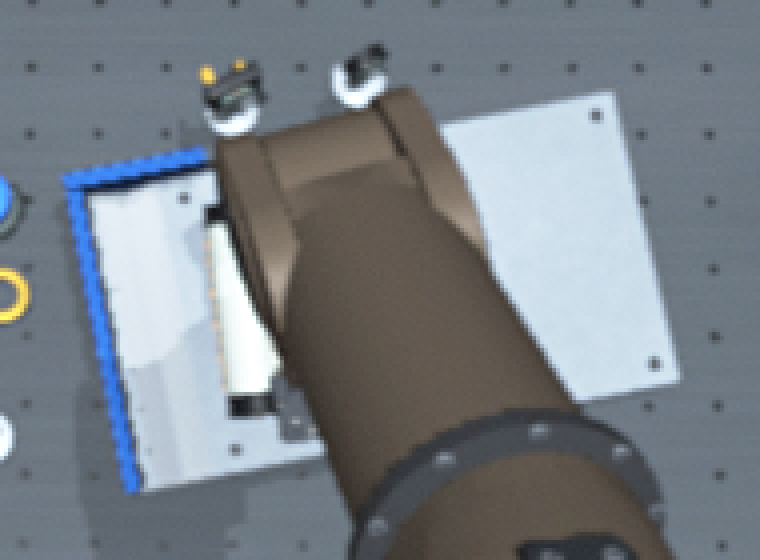

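View pics/s5.png

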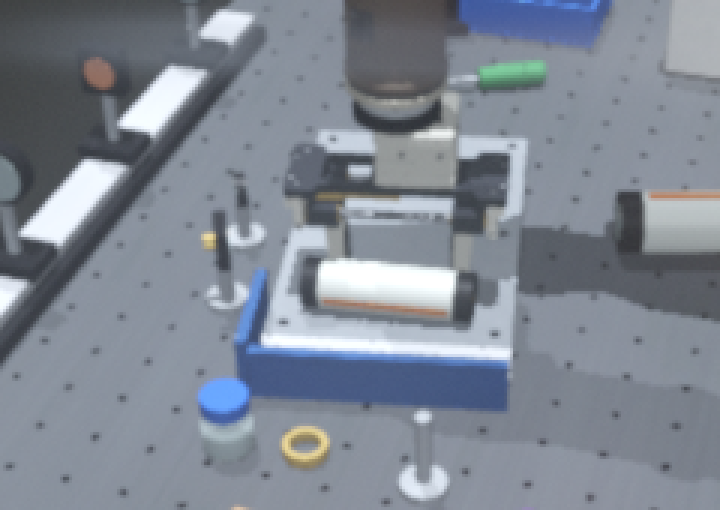

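Call:
{"name": "move_arm", "arguments": {"steps": [[4, 0, 0, 0], [8, 0, 0, 0], [12, 0, 0, 0], [16, 0, 0, 0], [20, 0, 0, 0], [24, 0, 0, 0], [28, 0, 0, 0], [32, 0, 0, 0], [36, 0, 0, 0], [40, 0, 0, 0], [44, 0, 0, 0], [48, 0, 0, 0], [52, 0, 0, 0], [55, 0, 0, 0], [58, 0, 0, 0], [60, 0, 0, 0], [60, 0, 0, 0], [60, 0, 0, 0]]}}

```text
clock: 12.4
position: [0.5551, 0.0105, 0.2087]
ee_rot: [1.983, 2.437, -0.0]
force: [0.3, -0.7, 1.0]
width: 1.0
```

```bash
python3 -c "
from h import *
goto(-.041,-.040,.030,0)
cv2.imwrite('pics/w6.png',arm.get_image('wrist')[:,:,::-1]);cv2.imwrite('pics/s6.png',arm.get_image('side')[120:290,150:390,::-1].repeat(3,0).repeat(3,1))"
```

```text
target [0.54945496 0.01509571 0.208     ] shift mm [ 5.7 -4.5  0.7] twist -0.0 toolx [-0.203  0.979 -0.   ] tooly [ 0.979  0.203 -0.   ] z [-0.e+00 -1.e-04 -1.e+00]
tip in cradle mm [-36.5 -45.7  30.7] F [ 0.3 -0.7  1. ] t 12.4 w 1.0003772868945535 q [ 0.13  0.59 -0.34  1.92  0.3   0.68 -0.19]
```

View pics/w6.png

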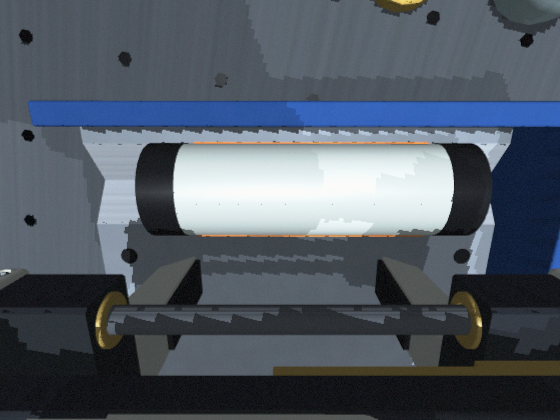

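View pics/s6.png

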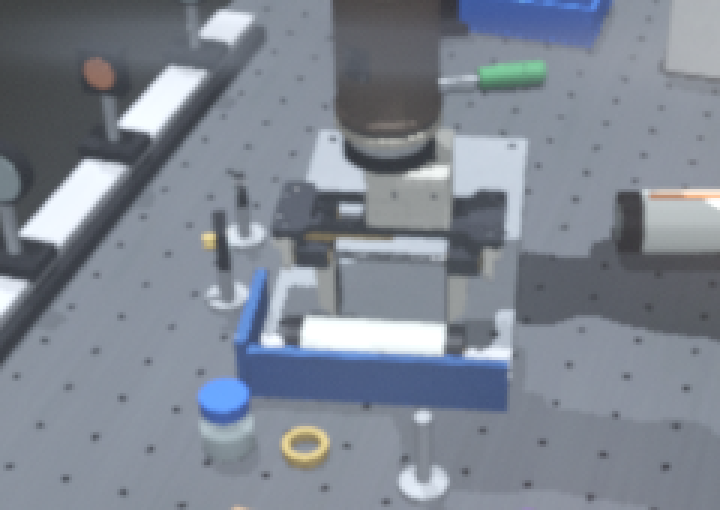

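```bash
python3 -c "
from h import *
C=np.load('C.npy')
for x in (-.03,-.025,-.02,-.015):
  g=c2w([*C[:3],0],[[x,0,.03]])[0]
  for e in tubepts([g[0],g[1],C[2],.03]):
    p=wproj(e); print(x,p.min(0).round(),p.max(0).round())
goto(-.150,0,.15,0)
"
```

```text
-0.03 [438. 145.] [485. 237.]
-0.03 [127. 145.] [166. 237.]
-0.025 [447. 145.] [497. 237.]
-0.025 [139. 145.] [175. 237.]
-0.02 [456. 145.] [509. 237.]
-0.02 [151. 145.] [184. 237.]
-0.015 [465. 145.] [521. 237.]
-0.015 [163. 145.] [193. 237.]
target [0.4345949  0.03207119 0.328     ] shift mm [  45.6 -113.6 -119.3] twist -0.0 toolx [-0.203  0.979 -0.   ] tooly [ 0.979  0.203 -0.   ] z [ 0.e+00 -1.e-04 -1.e+00]
tip in cradle mm [-36.5 -45.7  30.7] F [-0.3  0.3 -0.5] t 12.5 w 1.0003476369230362 q [ 0.13  0.59 -0.34  1.92  0.3   0.68 -0.19]
```

Call:
{"name": "move_arm", "arguments": {"steps": [[-3, 0, -20, 0], [-5, 0, -60, 0], [-5, 0, -90, 0], [0, -30, -100, 0], [15, -60, -100, 0], [30, -90, -100, 0], [45, -101, -100, 0], [46, -101, -100, 0], [46, -101, -100, 0], [46, -101, -100, 0], [46, -101, -100, 0], [46, -101, -100, 0]], "grip": 0, "grip_force": 20}}

```text
clock: 14.0
position: [0.447, 0.0349, 0.3086]
ee_rot: [-1.983, -2.437, 0.0]
force: [0.1, -0.0, -1.3]
width: 0.005
```

```bash
python3 -c "
from h import *
goto(-.138,0,.020,0)
cv2.imwrite('pics/w7.png',arm.get_image('wrist')[:,:,::-1]);cv2.imwrite('pics/s7.png',arm.get_image('side')[120:290,150:390,::-1].repeat(3,0).repeat(3,1))"
```

```text
target [0.44634367 0.03451381 0.198     ] shift mm [ -0.3  -0.7 110.6] twist -0.0 toolx [-0.203  0.979  0.   ] tooly [ 0.979  0.203 -0.   ] z [-1.e-04  1.e-04 -1.e+00]
tip in cradle mm [-137.3    0.3  130.6] F [ 0.1 -0.  -1.3] t 14.0 w 0.004675714605314899 q [ 0.16  0.31 -0.44  2.08  0.18  0.79 -0.18]
```

View pics/w7.png

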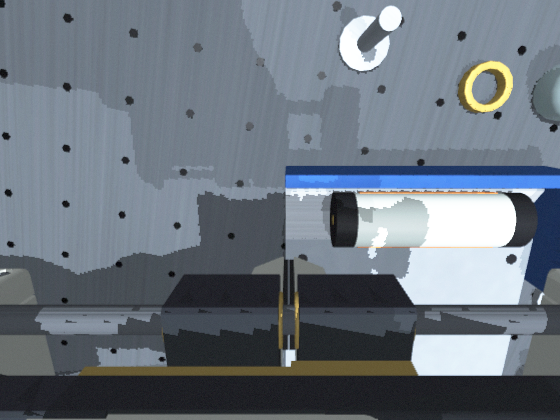

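View pics/s7.png

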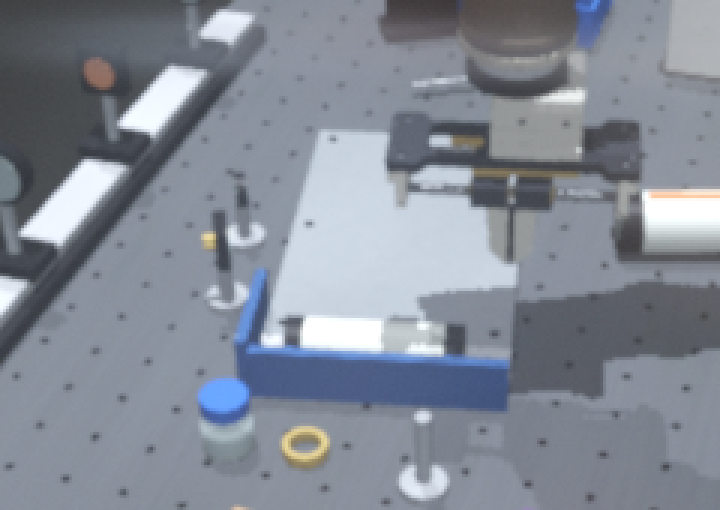

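Call:
{"name": "move_arm", "arguments": {"steps": [[0, 0, 40, 0], [0, 0, 75, 0], [0, 0, 95, 0], [0, 0, 105, 0], [0, 0, 110, 0], [0, 0, 110, 0], [0, 0, 110, 0]]}}

```text
clock: 14.98
position: [0.4471, 0.0352, 0.1993]
ee_rot: [1.982, 2.436, 0.001]
force: [-0.8, -0.3, 0.6]
width: 0.005
```

```bash
python3 -c "
from h import *
goto(-.094,0,.020,0)
cv2.imwrite('pics/w8.png',arm.get_image('wrist')[:,:,::-1]);cv2.imwrite('pics/s8.png',arm.get_image('side')[120:290,150:390,::-1].repeat(3,0).repeat(3,1))"
```

```text
target [0.4894225  0.04347007 0.198     ] shift mm [-0.5 43.1  1.4] twist -0.0 toolx [-0.203  0.979 -0.   ] tooly [0.979 0.203 0.001] z [ 1.2e-03  1.0e-04 -1.0e+00]
tip in cradle mm [-136.9    0.4   21.3] F [-0.8 -0.3  0.6] t 14.975 w 0.00545996102812972 q [ 0.08  0.49 -0.35  2.18  0.33  0.52 -0.32]
```

View pics/w8.png

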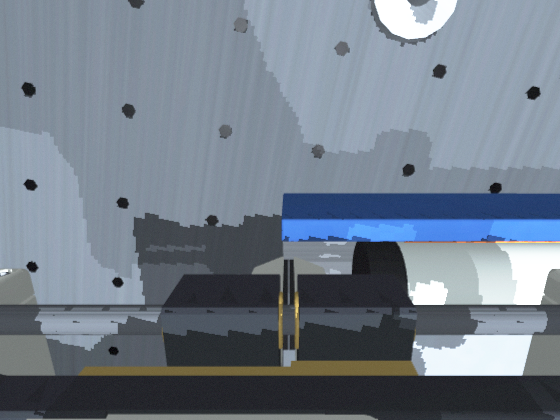

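View pics/s8.png

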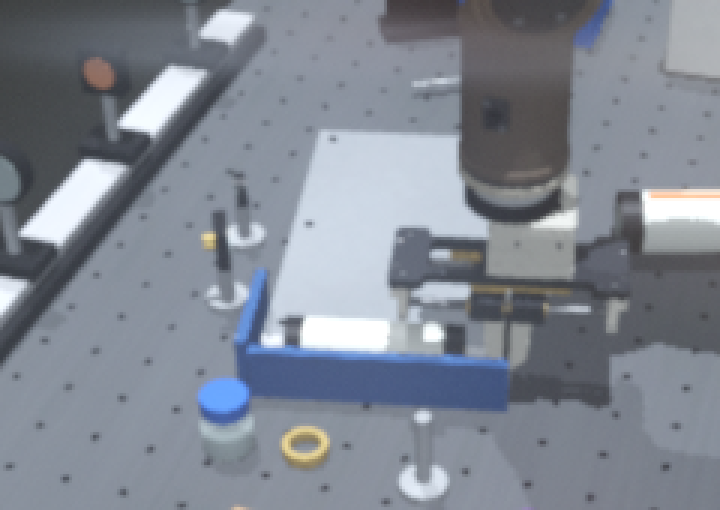

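Call:
{"name": "move_arm", "arguments": {"steps": [[0, 3, 0, 0], [0, 6, 0, 0], [0, 9, 0, 0], [0, 12, 0, 0], [0, 14, 0, 0], [0, 16, 0, 0], [0, 18, 0, 0], [0, 20, 0, 0], [0, 22, 0, 0], [0, 24, 0, 0], [0, 26, 0, 0], [0, 28, 0, 0], [0, 30, 0, 0], [0, 32, 0, 0], [0, 34, 0, 0], [0, 36, 0, 0]]}}

```text
clock: 17.08
position: [0.4822, 0.0425, 0.1987]
ee_rot: [1.983, 2.437, -0.0]
force: [-1.1, -0.6, -1.1]
width: 0.002
```

```bash
python3 -c "
from h import *
goto(-.094,0,.020,0)
cv2.imwrite('pics/t9.png',arm.get_image('top')[120:260,210:400,::-1].repeat(4,0).repeat(4,1));cv2.imwrite('pics/s9.png',arm.get_image('side')[120:290,150:390,::-1].repeat(3,0).repeat(3,1))"
```

```text
target [0.4894225  0.04347007 0.198     ] shift mm [-0.5  7.3  0.7] twist -0.0 toolx [-0.204  0.979 -0.   ] tooly [ 0.979  0.204 -0.   ] z [ 0. -0. -1.]
tip in cradle mm [-101.3    0.5   20.7] F [-1.1 -0.6 -1.1] t 17.075 w 0.0016971279267213755 q [ 0.07  0.53 -0.35  2.1   0.33  0.57 -0.31]
```

View pics/t9.png

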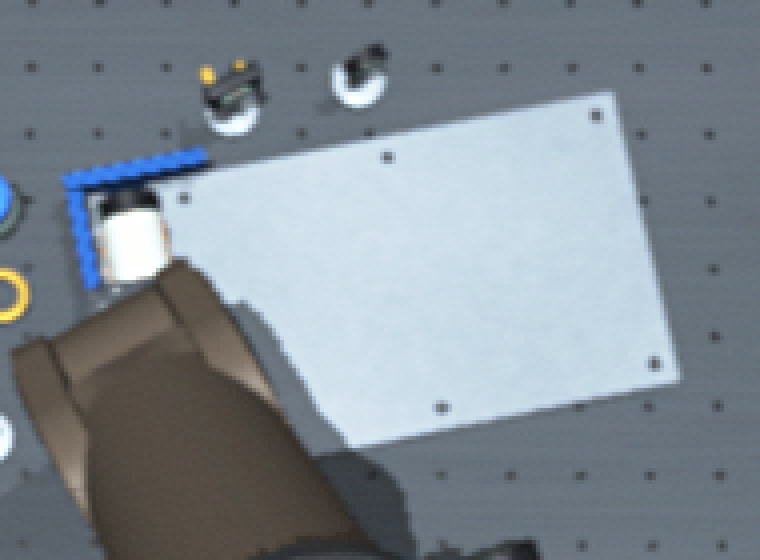

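View pics/s9.png

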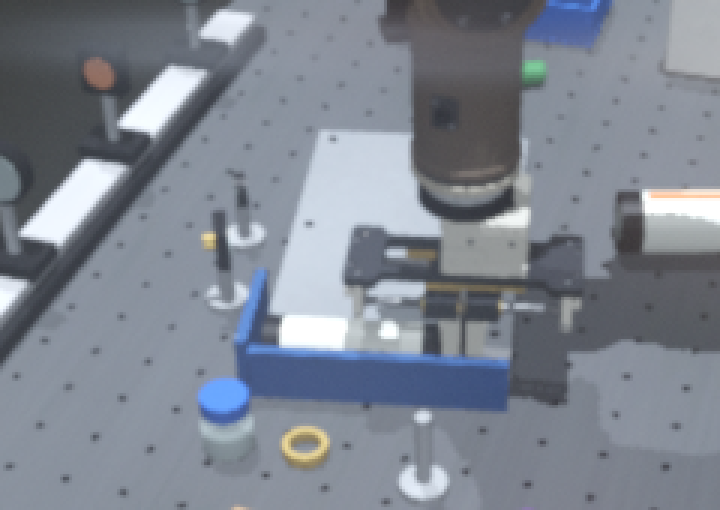

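Call:
{"name": "move_arm", "arguments": {"steps": [[0, 1, 0, 0], [0, 2, 0, 0], [0, 3, 0, 0], [0, 4, 0, 0], [0, 5, 0, 0], [0, 5.5, 0, 0], [0, 6, 0, 0], [0, 6.5, 0, 0]]}}

```text
clock: 18.18
position: [0.4884, 0.0437, 0.1987]
ee_rot: [1.983, 2.437, -0.0]
force: [-2.8, -0.8, 0.7]
width: 0.004
```

Call:
{"name": "move_arm", "arguments": {"steps": [[0, 0.4, 0, 0], [0, 0.8, 0, 0], [0, 1.2, 0, 0]]}}

```text
clock: 18.55
position: [0.4896, 0.044, 0.1987]
ee_rot: [1.983, 2.437, -0.0]
force: [-3.4, -1.0, 1.0]
width: 0.003
```

Call:
{"name": "move_arm", "arguments": {"steps": [[0, 0.4, 0, 0], [0, 0.8, 0, 0], [0, 1.2, 0, 0]]}}

```text
clock: 18.92
position: [0.4905, 0.0442, 0.1987]
ee_rot: [-1.982, -2.437, 0.001]
force: [-5.2, -0.2, 4.5]
width: 0.004
```

Call:
{"name": "move_arm", "arguments": {"steps": [[0, 0.4, 0, 0], [0, 0.8, 0, 0], [0, 0.8, 0, 0]]}}

```text
clock: 19.3
position: [0.4907, 0.0443, 0.1986]
ee_rot: [-1.982, -2.436, 0.003]
force: [-8.1, -1.4, 5.4]
width: 0.006
```

```bash
python3 -c "
from h import *
goto(-.094,0,.020,0)
cv2.imwrite('pics/t10.png',arm.get_image('top')[150:220,210:280,::-1].repeat(8,0).repeat(8,1));cv2.imwrite('pics/s10.png',arm.get_image('side')[190:270,220:350,::-1].repeat(6,0).repeat(6,1))"
```

```text
target [0.4894225  0.04347007 0.198     ] shift mm [-0.5 -1.4  0.6] twist 0.0 toolx [-0.204  0.979 -0.   ] tooly [ 0.979  0.204 -0.002] z [-2.e-03 -8.e-04 -1.e+00]
tip in cradle mm [-93.    0.5  20.6] F [-8.1 -1.4  5.4] t 19.3 w 0.005768743174500885 q [ 0.06  0.54 -0.35  2.07  0.32  0.58 -0.31]
```

View pics/t10.png

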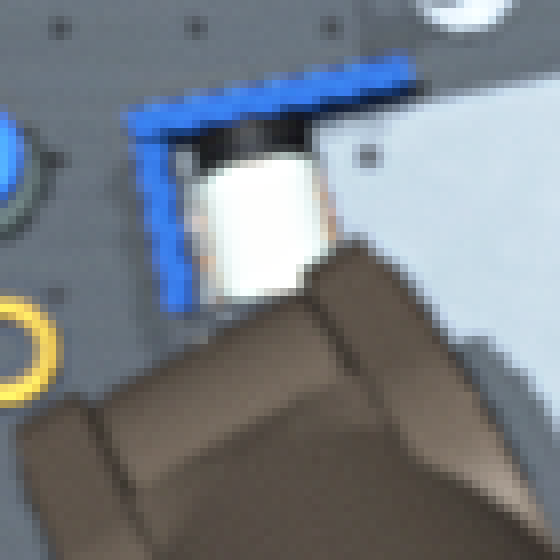

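View pics/s10.png

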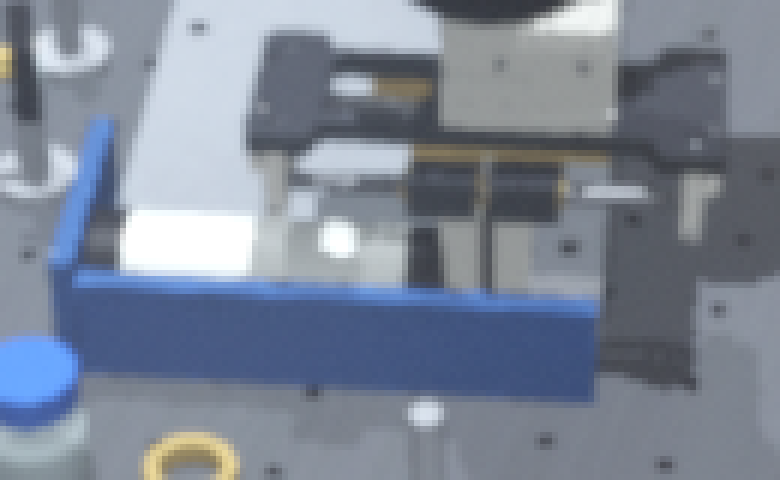

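Call:
{"name": "move_arm", "arguments": {"steps": [[0, -0.5, 0, 0], [0, -1, 0, 0], [0, -2, 0, 0], [0, -4, 0, 0], [0, -10, 0, 0], [0, -20, 0, 0], [0, -30, -10, 0], [0, -30, -50, 0], [0, -30, -90, 0], [0, -30, -130, 0], [0, -60, -150, 0], [-40, -60, -150, 0], [-80, -60, -150, 0], [-120, -60, -150, 0], [-120, -60, -150, 0]]}}

```text
clock: 21.28
position: [0.4567, -0.0882, 0.3491]
ee_rot: [1.988, 2.431, -0.001]
force: [-0.1, 0.5, -0.3]
width: 0.005
```

```bash
python3 - <<'E'
from h import *
C=np.load('C.npy'); goto(-.094,0,.02,0)
g=c2w([*C[:3],0],[[0,0,.03]])[0]; P=tubepts([g[0],g[1],C[2],.03])
for n,o,f in (("top",(210,120,400,260),4),("side",(190,140,350,270),5)):
    full=np.ascontiguousarray(arm.get_image(n)[:,:,::-1]); cv2.imwrite(f"pics/{n}11full.png",full)
    im=cv2.resize(full[o[1]:o[3],o[0]:o[2]],None,fx=f,fy=f,interpolation=cv2.INTER_CUBIC)
    for e in P: cv2.polylines(im,[np.int32((proj(n,e)+.5-o[:2])*f)],True,(0,0,255),1)
    cv2.imwrite(f"pics/{n}11.png",im)
E
```

```text
target [0.4894225  0.04347007 0.198     ] shift mm [122.7  58.2 150.9] twist -0.005 toolx [-0.198  0.98  -0.001] tooly [ 0.98   0.198 -0.   ] z [ 2.0e-04 -1.1e-03 -1.0e+00]
tip in cradle mm [-152.8 -122.4  171.1] F [-0.1  0.5 -0.3] t 21.275 w 0.004931229652629584 q [ 0.4   0.27 -0.39  2.    0.13  0.9   0.14]
```

View pics/top11.png

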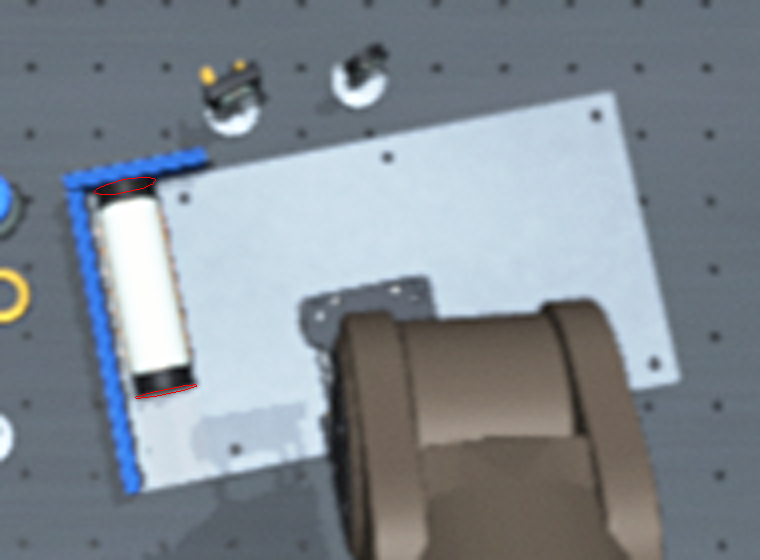

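View pics/side11.png

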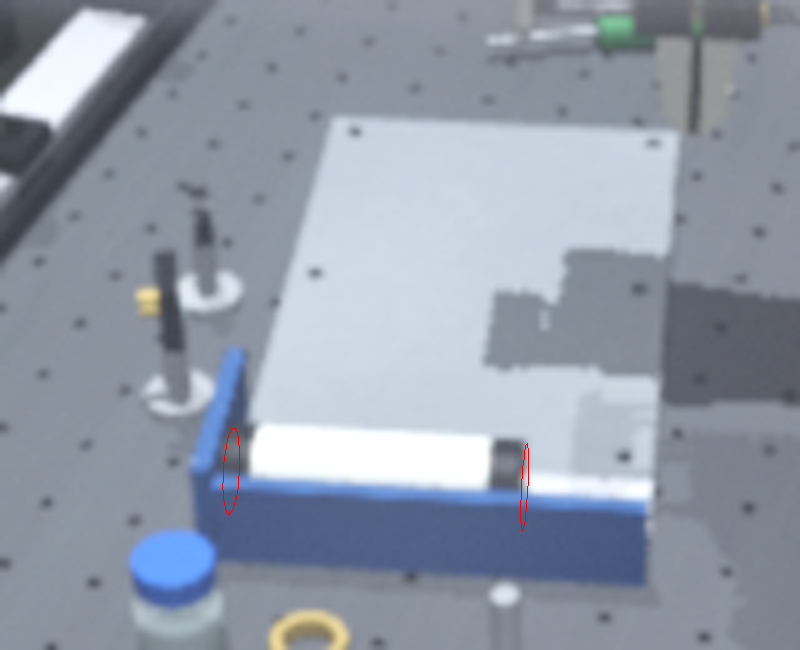

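View pics/top11full.png

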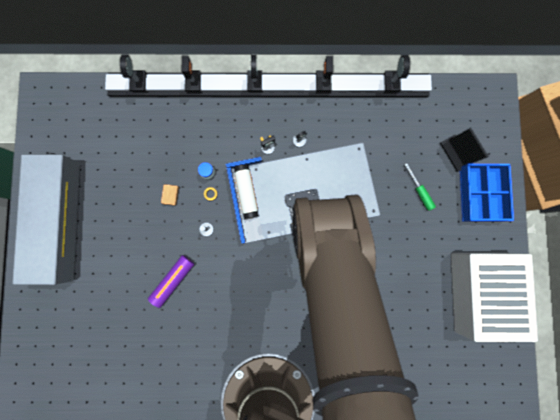

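```bash
python3 -c "
from h import *
print(arm.observe()['force'],arm.sign_off())"
```

```text
the job is handed in; nothing more can be done
[-0.32594935  1.46367843  0.64161449] None
```

The white tube is seated in the V groove with its glass end against the blue stop plate. I handed the job in at about 21 s of the 67 s allowed.

**What I did:** I rolled the tube along the deck with the open fingers, level at mid-height, until it dropped into the groove. Then, with the fingers closed, I pushed it about 27 mm endways until it met the stop. After that I backed the fingers off and lifted them clear.

**Last checks:**
- **At the stop:** the push force rose to about 8 N and the fingers stopped advancing, with the finger face about 74 mm short of the cradle origin (the tube's end at home is 75 mm).
- **Final position:** in the top and side pictures taken after the arm backed off, the outline of a tube at home matches the real one to about 1–2 mm, which is all the calibration allows.
- **Bystanders:** in the top picture after the push, the other items in view are where they started. The large white look-alike tube was hidden under the arm there, but mid-job side pictures showed it unmoved.

**What did not go as planned:** the tube kept its 0.08 rad skew while rolling; turning the fingers did not straighten it. It lined itself up when it dropped into the groove. I took no picture of the moment it dropped, so I did not see whether one end dipped slightly first.

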